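# Tug-check the filter cartridge in the sealer's slide-out air unit

## Robot

A 6-joint arm with a two-finger parallel gripper is mounted at the origin on a cart in front of the work surface, level with it; the furniture and walls round the work are solid. World frame = base frame: x ahead of the robot, y to its left, z up, the work surface at z = 0. Lengths are in m, angles in rad, forces in N, time in s.
With the tool pointing down it reaches from about 0.35 to 0.85 m from the base axis. Payload 8.1 kg.
Tool frame: the origin (TCP) lies on the centre line of the jaws, within the pads' length; the fingertips stand 22 mm ahead of it and the grasp point (between the pads) lies 3 mm ahead of it; z points along the fingers, y is the direction in which the jaws open and shut (so a half turn about z gives the same grasp; the last joint's range is limited). The gripper opens to 93 mm and grips with 3 to 60 N. Pads are 15 mm wide; open, the fingers measure 128 mm over their backs; the gripper's body (75 mm by 188 mm) begins 65 mm behind the grasp point.
Start: joints at [-1.418, 0.13, 1.488, -0, 1.523, -0.085], TCP at [0.141, -0.583, 0.241] pointing down, gripper open.
Joint ranges: [-2.96, 2.96], [-0.89, 2.26], [0.02, 2.5], [-1.34, 4.48], [0, 2.73], [-2.66, 2.66]. Speed limits (rad/s): [2.39, 2.39, 2.79, 3.14, 3.14, 3.14].

## Interface

Orientations are given as a unit quaternion [x, y, z, w].
In Python, from cell import readout, vision, ctrl, finder gives the robot as it stands.
- The arm moves only by the tool move_arm, never from a script. Its argument "motion" is a list of rows, each a list of 5 numbers: the shift along the tool's x, y, z in mm, then the turn about the tool's z in degrees, then the gripper command: -1 is fully open, 1 is shut, values between are in proportion. In form: [[x, y, z, spin, fingers], ...]. A call has 1 to 8 rows; each row shifts and turns the commanded pose from where the row before left it, along the tool's axes as they then stand; what a row does not reach is not made up. A row lasts 1/10 s, in which the tool goes at most 50 mm and 8.59 degrees, less where a joint would pass 70% of its speed; a pose out of reach is approached as far as the arm can. A call is refused whole if a number of a shift passes 50 or a number of a turn 8.59, either way. A call with a gripper value outside its range is refused whole. The fingers move at their own pace and stop on an object; the grip force is fixed at half the most. Time passes only in rows, so rows that do not move let the fingers close. It gives the time, the measured TCP pose, the force and the opening at its end, in the units of the state.
- readout.sense(): the state, without advancing time (a new reading comes with each control period).
- vision.grab_frame(name): name is "side" or "top"; returns a dict with "image" (384x512x3 uint8, red, green, blue), "z_map" (384x512 float32, m along the optical axis (not along the pixel's ray), 0 where there is no reading), "camera_matrix" (3x3 intrinsics, pixels), "origin" and "attitude" of the camera in the world. Camera axes: x right, y up, looking along -z (the intrinsics and any distortion apply to the point x, -y, -z); pixel columns grow to the right and rows downward; lengths in m; the calibration is good to about 2 mm. A picture is of the moment at which its call begins.
- ctrl.sign_off(): hands the job in, once; it reports no verdict.
Trained networks look in the newest picture that a camera, given by its name, has taken for a name from the list of things; names that differ only in an ending like _2 or _b are one class to them, and where a whole thing is asked for, a point or a joint stands for the part that bears it (a point fixed in the world has none). Each returns a list of dicts, best first, with "score" (0 to 1); they miss things now and then, are a little off and sometimes report something else, mostly with a low value. They report only what shows in the picture. A call takes as long as a camera call.
- finder.trace(camera, target): "mask" (384x512 bool, what is visible of it) and "location" ([row, column] in pixels, amid what is visible of it).
The state is a dict: "time": time; "q": joint angles; "qd": joint speeds; "joint_torque": joint torques, N m; "ee_pos": TCP position; "ee_rot": TCP orientation; "force": force on the tool from outside, world axes, zero at the start; "ft_torque": the same for the moment, N m; "grip_width": finger opening in m.
Only numpy, scipy, OpenCV 4.12 (cv2) and the standard library are available. Lean on these libraries where they do the work, as an engineer would, in place of code of your own. Each camera call takes 0.05 s, during which the arm holds its last target. There are 200 camera calls.

## Task

Pull the blue-fronted chassis of the white air unit out by its black fin until it locks out. Tug-check the orange-tabbed filter cartridge in it: pull it up with about 12 N, so that most of its green band but none of the red shows above the socket, hold that pull for a second, and let it back down fully home. Then press the red release button on top of the unit so that the chassis runs all the way home, leaving the cup, the larger brass weight and the timer round it alone.

Things in the scene. Friction and masses are not known exactly. Their poses are not given: they have to be found in the camera images.
- air_unit: White metal housing, 190 deep (x) x 200 wide (y) x 98 mm high, fixed; origin: centre of its underside, on the table. Its -x axis points out of its front (to the robot), y to the robot's left, z up; turned up to 0.3 rad. The chassis' blue front panel, 155 mm wide, top at 91 mm, fills the left part of its front (panel's middle at y +16 mm); a fixed grey strip the right.
- chassis (a joint): Pull-out of the chassis along the unit's -x (m): 0 home; a catch locks it at about 0.109, end stop at 0.116. A spring (2 to 3 N; drag 22 N per m/s) always draws it home, so it stays out only when pulled past the catch: pull to the end stop (under 10 N before it). Once the release is pressed it runs home by itself in 1 to 2 s.
- handle (a point): Grasp point on the black upright fin of the chassis' front panel, 64 mm above the table, moves with the chassis. Fin 12 mm thick (along the unit's y), from 46 to 82 mm above the table; the panel is 27 mm behind this point (its black backing 22 mm), a round bead 16 mm thick has its axis 21 mm in front of it. Pinch from above across the 12 mm. Axes as air_unit.
- cartridge_tab (a point): Middle of the orange tab of the cartridge, 73 mm above the table when home; moves with it. Tab 14 mm thick (unit's y), 30 mm long (x), from 11 mm below to 14 mm above this point, then an 18 mm wide flange 3 mm high. White 34 mm collar below it; socket top 28 mm below this point. Chassis locked out: 60 mm in front of the housing, 50 mm behind the panel. Axes as air_unit.
- cartridge (a joint): Rise of the cartridge out of its socket against its clip (m), 0 home. The clip is a spring, 1350 N/m with about 1.3 N at first: 6 mm is 9.4 N, 8 mm 12 N, 10.5 mm 15.5 N, 13 mm 19 N. The stem above the socket is white; rising bares a green band from 2 mm rise on, and below it a red band beyond 12.5 mm. Let go, it springs home.
- release_top (a point): Centre of the top face of the red round release button, 26 mm diameter, 113.5 mm above the table when up, on the housing's roof at the front right corner (25 mm behind the front, 76 mm to the unit's -y). Pressed straight down.
- release (a joint): How far the release button is pressed down (m): 0 up, 0.008 fully down (1.6 N at first, 4.4 N fully down); the catch lets go at about 0.006. Springs up when let go. The catch pushes it down briefly by itself while the chassis is drawn out past it.
- sample_cup_0_mid (a point): Bystander: middle of a lidded round sample cup, 62 mm diameter, 42 mm high, standing at the right; leave it alone.
- check_weight_500_mid (a point): Bystander: middle of the larger brass check weight with a knob, 38 mm diameter, 52 mm high, standing at the right; leave it alone.
- timer_mid (a point): Bystander: middle of a flat white timer with three blue buttons, 62 x 62 x 18 mm, lying left of the unit; leave it alone.

How it is judged:
By the outcome, as a careful person would: the job done as asked, in the order asked, and still so for the second after the job is handed in, with the robot touching nothing.
It also fails if it takes over 64 s, if anything falls off the work surface, if the arm or the gripper's body presses on something with over 40 N, if the wrist force passes 120 N, or if a joint passes its speed limit or range.

## Working session

There is one attempt and no reset: what is moved stays moved. The work goes in short steps, Python scripts to look and compute and a tool call to move; the robot and the scene stay as the last step left them, time stands still between calls to the robot, and variables do not carry over. Pictures are saved under pics/ and viewed, about 8 in all and at most 12, crops included, and the job is handed in when it is done.

Besides the shell and the picture viewer there is one more tool, called after "Call:" as name([rows], argument=value, ...), one row to a line, values as JSON. move_arm: Moves the arm, as the interface text tells. Its arguments: {"type":"object","properties":{"motion":{"type":"array"}},"required":["motion"]}

```bash
mkdir -p pics; cat > h.py <<'E'
import numpy as np, cv2
from scipy.spatial.transform import Rotation as R
from cell import readout, vision, ctrl, finder
def cloud(f):
    K=np.array(f["camera_matrix"]); z=f["z_map"]; v,u=np.mgrid[:z.shape[0],:z.shape[1]]
    p=np.stack([(u-K[0,2])/K[0,0]*z,-(v-K[1,2])/K[1,1]*z,-z],-1)
    a=np.array(f["attitude"]); M=a if a.shape==(3,3) else R.from_quat(a).as_matrix()
    return p@M.T+np.array(f["origin"])
E
python3 - <<'E'
from h import *
s=readout.sense(); print({k:np.round(s[k],3).tolist() for k in("time","ee_pos","ee_rot","force","grip_width")})
ims=[]
for n in("top","side"):
    f=vision.grab_frame(n); ims.append(f["image"]); c=cloud(f); print(n,f["origin"],f["attitude"],f["camera_matrix"])
    for t in("air_unit","handle","cartridge_tab","release_top","sample_cup_0_mid","check_weight_500_mid","timer_mid"):
        for d in finder.trace(n,t)[:2]:
            m=d["mask"]&(f["z_map"]>0); r,cc=map(int,d["location"])
            print(t,round(d["score"],2),r,cc,m.sum(),np.round(c[r,cc],3),np.round(np.median(c[m],0),3) if m.any() else '')
    np.save(n+".npy",c)
cv2.imwrite("pics/a.png",cv2.resize(np.hstack(ims)[...,::-1],(800,300)))
cv2.imwrite("pics/top.png",cv2.resize(ims[0][...,::-1],(800,600)))
E
```

```text
{'time': 0.0, 'ee_pos': [0.141, -0.583, 0.24], 'ee_rot': [0.993, 0.119, -0.0, -0.001], 'force': [-1.079, 0.072, 0.221], 'grip_width': 0.093}
top [ 0.52406089 -0.06260207  1.16778012] [-0.01378719  0.02673     0.71236815 -0.70116121] [[349.01175131   0.         252.91927769]
 [  0.         349.01175131 194.69627436]
 [  0.           0.           1.        ]]
air_unit 0.68 207 350 304 [ 0.544 -0.397  0.044] [ 0.55  -0.405  0.04 ]
air_unit 0.59 150 239 4140 [ 0.725 -0.042  0.097] [ 0.727 -0.044  0.097]
handle 0.76 181 226 208 [0.63  0.    0.081] [0.633 0.001 0.081]
handle 0.3 206 348 304 [ 0.547 -0.392  0.04 ] [ 0.55  -0.406  0.04 ]
cartridge_tab 0.66 204 350 273 [ 0.553 -0.398  0.043] [ 0.553 -0.406  0.04 ]
release_top 0.36 149 240 4188 [ 0.728 -0.045  0.094] [ 0.726 -0.043  0.097]
release_top 0.29 175 344 127 [ 0.647 -0.379  0.05 ] [ 0.647 -0.379  0.036]
sample_cup_0_mid 0.58 207 350 274 [ 0.544 -0.397  0.044] [ 0.55  -0.405  0.04 ]
timer_mid 0.57 235 157 391 [0.463 0.231 0.017] [0.466 0.231 0.015]
side [ 0.54276787 -1.3293623   0.60164804] [ 0.55717425 -0.01461526 -0.0239511   0.82992144] [[430.6021639    0.         253.50481374]
 [  0.         430.6021639  189.34730901]
 [  0.           0.           1.        ]]
air_unit 0.86 197 291 3192 [ 0.721 -0.145  0.088] [ 0.719 -0.126  0.083]
sample_cup_0_mid 0.83 265 235 503 [ 0.547 -0.436  0.039] [ 0.551 -0.425  0.038]
check_weight_500_mid 0.69 257 276 311 [ 0.65  -0.397  0.034] [ 0.648 -0.398  0.027]
timer_mid 0.52 181 213 146 [0.473 0.202 0.012] [0.466 0.21  0.013]
```

View pics/a.png

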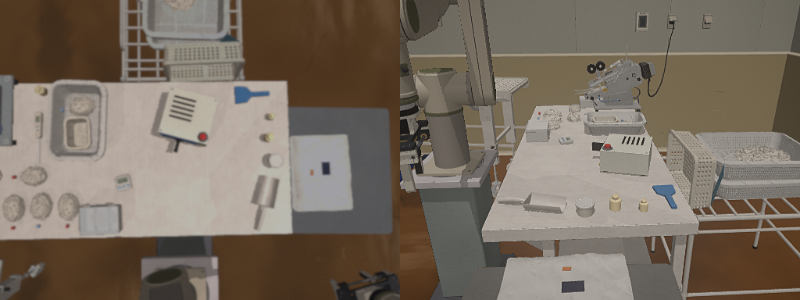

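The top view shows the unit at about (180,115) in the montage, with the black fin toward the robot at (172,146) and the red button at (203,137). The cup and weights are far to the right, and the timer is to the left at (123,182). Next I'll fit the unit's pose.

```bash
python3 - <<'E'
from h import *
f=vision.grab_frame("top"); c=cloud(f); im=f["image"]
z=c[...,2]; roof=(abs(z-.097)<.008)&(c[...,0]>.58)&(c[...,0]<.9)&(abs(c[...,1]+.04)<.2)
roof=cv2.morphologyEx(roof.astype(np.uint8),cv2.MORPH_OPEN,np.ones((5,5)))
n,l,st,_=cv2.connectedComponentsWithStats(roof); k=1+st[1:,4].argmax()
p=c[l==k][:,:2]; r=cv2.minAreaRect((p*1000).astype(np.float32)); print("roof",r, np.median(c[l==k][:,2]))
h=im.astype(int); red=(h[...,0]>120)&(h[...,1]<70)&(h[...,2]<70)&(c[...,0]>.55)&(abs(c[...,1]+.1)<.1)
print("red",red.sum(),c[red].mean(0),np.median(c[red],0))
d=[d for d in finder.trace("top","handle")][0]; m=d["mask"]&(z>.07)
q=c[m]; r2=cv2.minAreaRect((q[:,:2]*1000).astype(np.float32)); print("fin",r2,q.mean(0))
cv2.imwrite("pics/b.png",cv2.resize(im[90:220,180:310][...,::-1],(600,600),interpolation=cv2.INTER_CUBIC))
E
```

```text
roof ((732.5759887695312, -46.938804626464844), (199.81446838378906, 193.9111328125), 74.74365234375) 0.09750623440436301
red 52 [ 0.64564197 -0.10344418  0.11251939] [ 0.64550514 -0.10347648  0.11304619]
fin ((616.9657592773438, -22.402114868164062), (184.4982452392578, 83.36558532714844), 47.71400451660156) [ 0.63050316 -0.00564836  0.09092859]
```

View pics/b.png

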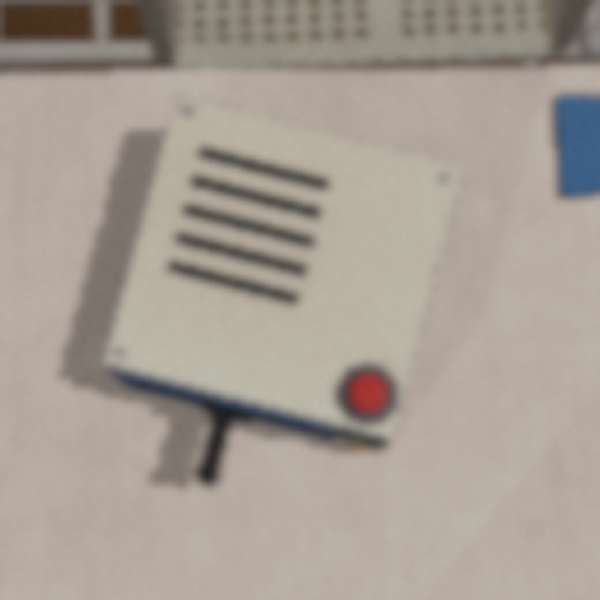

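```bash
cat >> h.py <<'E'
YAW=-0.266; C=np.array([.7328,-.0478])
def U(x,y): 
    c,s=np.cos(YAW),np.sin(YAW); return C+np.array([c*x-s*y,s*x+c*y])/1000
def toU(p):
    c,s=np.cos(YAW),np.sin(YAW); d=(np.array(p)[...,:2]-C)*1000; return np.stack([c*d[...,0]+s*d[...,1],-s*d[...,0]+c*d[...,1]],-1)
def ray(f,rc,z):
    "world point at height z on the ray of pixel(s) [row,col]"
    K=np.array(f["camera_matrix"]); rc=np.atleast_2d(rc); d=np.stack([(rc[:,1]-K[0,2])/K[0,0],-(rc[:,0]-K[1,2])/K[1,1],-np.ones(len(rc))],-1)
    a=np.array(f["attitude"]); d=d@(a if a.shape==(3,3) else R.from_quat(a).as_matrix()).T; o=np.array(f["origin"])
    return o+d*((z-o[2])/d[:,2])[:,None]
def to(x,y,z):
    "tool-frame mm / deg to reach unit-frame target TCP x,y(mm), z(mm) with jaws across unit y"
    s=readout.sense(); T=R.from_quat(s["ee_rot"]); g=np.r_[U(x,y),z/1000]
    a=T.as_matrix()[:,0]; yaw=np.arctan2(a[1],a[0])
    print("t",s["time"],"TCP unit",toU(s["ee_pos"]).round(1),round(s["ee_pos"][2]*1000,1),"F",np.round(s["force"],1),"w",s["grip_width"],
     "\n tool shift",(T.inv().apply(g-s["ee_pos"])*1000).round(1),"spin",round(-np.degrees(YAW-yaw),2), "tilt",T.as_matrix()[:,2].round(3))
E
python3 - <<'E'
from h import *
f=vision.grab_frame("top"); im=f["image"].astype(int); r,c=np.nonzero((im.max(-1)<60)); k=(r>178)&(r<200)&(c>210)&(c<240); rc=np.c_[r[k],c[k]]
u=toU(ray(f,rc,.082)); print(len(u)); 
for x in range(-160,-100,6):
    m=(abs(u[:,0]-x)<3); print(x,m.sum(),u[m].mean(0).round(1) if m.any() else '')
print(U(-122,16)); to(-122,16,130)
E
```

```text
39
-160 0 
-154 0 
-148 3 [-146.9   14.6]
-142 3 [-141.8   15.9]
-136 3 [-135.3   15.4]
-130 2 [-131.2   14.3]
-124 4 [-124.8   14.4]
-118 3 [-119.1   15.3]
-112 5 [-111.4   13.7]
-106 12 [-105.3   11.9]
[ 6.19296714e-01 -2.92062251e-04]
t 0.95 TCP unit [-429.9 -672. ] 240.7 F [-0.4 -0.1 -0.3] w 0.0931576931717625 
 tool shift [ 601.8 -453.8  110.6] spin 28.86 tilt [-0. -0. -1.]
```

Call:
move_arm([
  [0, 0, 0, 7.2, -1],
  [0, 0, 0, 7.2, -1],
  [0, 0, 0, 7.2, -1],
  [0, 0, 0, 7.2, -1],
  [19, -43, 0, 0, -1],
  [19, -43, 0, 0, -1],
  [19, -43, 0, 0, -1],
  [19, -43, 0, 0, -1],
])

```text
time: 1.75
ee_pos: [0.2605, -0.4356, 0.2407]
ee_rot: [0.991, -0.132, 0.0, 0.0]
force: [1.4, -0.9, -0.4]
grip_width: 0.0926
```

Call:
move_arm([
  [19, -43, 0, 0, -1],
  [19, -43, 0, 0, -1],
  [19, -43, 0, 0, -1],
  [19, -43, 0, 0, -1],
  [19, -43, 0, 0, -1],
  [19, -43, 0, 0, -1],
  [19, -43, 0, 0, -1],
  [19, -43, 0, 0, -1],
])

```text
time: 2.55
ee_pos: [0.4975, -0.143, 0.241]
ee_rot: [0.991, -0.132, 0.0, 0.0]
force: [0.2, -0.6, 0.3]
grip_width: 0.093
```

Call:
move_arm([
  [19, -43, 0, 0, -1],
  [19, -43, 0, 0, -1],
  [19, -43, 0, 0, -1],
  [19, -43, 0, 0, -1],
  [0, 0, 30, 0, -0.3],
  [0, 0, 30, 0, -0.3],
  [0, 0, 0, 0, -0.3],
  [0, 0, 0, 0, -0.3],
])

```text
time: 3.35
ee_pos: [0.6144, 0.0013, 0.1805]
ee_rot: [0.991, -0.132, -0.001, 0.0]
force: [-0.1, 0.5, 1.0]
grip_width: 0.0657
```

```bash
python3 - <<'E'
from h import *
to(-122,15.5,67)
E
```

```text
t 3.35 TCP unit [-127.2   16.2] 180.5 F [-0.1  0.5  1. ] w 0.06567333447722869 
 tool shift [  5.3   0.7 113.5] spin 0.06 tilt [-0.002  0.    -1.   ]
```

Call:
move_arm([
  [4, 0.5, 30, 0, -0.3],
  [0, 0, 30, 0, -0.3],
  [0, 0, 25, 0, -0.3],
  [0, 0, 20, 0, -0.3],
  [0, 0, 8, 0, -0.3],
  [0, 0, 0, 0, -0.3],
])

```text
time: 3.95
ee_pos: [0.6188, -0.0006, 0.0683]
ee_rot: [0.991, -0.132, 0.0, -0.0]
force: [-0.0, 0.5, -0.3]
grip_width: 0.0603
```

Call:
move_arm([
  [0, 0, 0, 0, 1],
  [0, 0, 0, 0, 1],
  [0, 0, 0, 0, 1],
  [0, 0, 0, 0, 1],
  [0, 0, 0, 0, 1],
  [0, 0, 0, 0, 1],
])

```text
time: 4.55
ee_pos: [0.6186, -0.0002, 0.0678]
ee_rot: [0.991, -0.132, 0.0, -0.0]
force: [0.2, 0.6, -0.1]
grip_width: 0.0172
```

```bash
python3 - <<'E'
from h import *
to(-122,15.5,67)
f=vision.grab_frame("top"); g=vision.grab_frame("side")
cv2.imwrite("pics/c.png",np.hstack([cv2.resize(f["image"][90:220,180:310][...,::-1],(400,400)),cv2.resize(g["image"][140:240,240:340][...,::-1],(400,400))]))
E
```

```text
t 4.55 TCP unit [-122.7   15.9] 67.8 F [ 0.2  0.6 -0.1] w 0.017204006189276592 
 tool shift [0.7 0.4 0.8] spin 0.07 tilt [ 0. -0. -1.]
```

View pics/c.png

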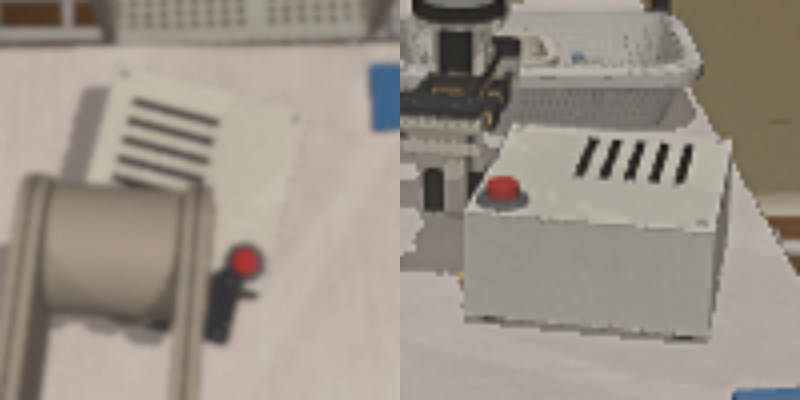

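The fingers are down around the fin in front of the unit, with the button at (245,262) clear. The jaws are still closing, so I'll let them finish.

Call:
move_arm([
  [0, 0, 0, 0, 1],
  [0, 0, 0, 0, 1],
  [0, 0, 0, 0, 1],
])

```text
time: 4.95
ee_pos: [0.6189, 0.0009, 0.0677]
ee_rot: [0.991, -0.132, 0.0, -0.001]
force: [1.6, 5.2, 0.2]
grip_width: 0.0115
```

Call:
move_arm([
  [-8, 0, 0, 0, 1],
  [-10, 0, 0, 0, 1],
  [-10, 0, 0, 0, 1],
  [-10, 0, 0, 0, 1],
  [-10, 0, 0, 0, 1],
  [-10, 0, 0, 0, 1],
])

```text
time: 5.55
ee_pos: [0.5633, 0.0164, 0.0677]
ee_rot: [0.991, -0.132, 0.001, -0.001]
force: [7.7, 7.6, -4.4]
grip_width: 0.0122
```

```bash
python3 - <<'E'
from h import *
to(-122,15.5,67)
E
```

```text
t 5.55 TCP unit [-180.4   17.4] 67.7 F [ 7.7  7.6 -4.4] w 0.012204725707311088 
 tool shift [58.4  2.   0.8] spin 0.07 tilt [ 0.003  0.002 -1.   ]
```

Call:
move_arm([
  [-9, -0.8, 0, 0, 1],
  [-9, -0.7, 0, 0, 1],
  [-9, 0, 0, 0, 1],
  [-9, 0, 0, 0, 1],
  [-5, 0, 0, 0, 1],
  [-4, 0, 0, 0, 1],
  [-3, 0, 0, 0, 1],
  [0, 0, 0, 0, 1],
])

```text
time: 6.35
ee_pos: [0.5168, 0.0295, 0.0677]
ee_rot: [0.991, -0.132, 0.0, -0.0]
force: [2.9, 3.0, -3.2]
grip_width: 0.0117
```

```bash
python3 - <<'E'
from h import *
to(-122,15.5,67)
E
```

```text
t 6.35 TCP unit [-228.7   17.8] 67.7 F [ 2.9  3.  -3.2] w 0.011672063645729534 
 tool shift [106.7   2.4   0.7] spin 0.06 tilt [ 0.001  0.001 -1.   ]
```

Pulled 106 mm. Now I'll creep to the stop.

Call:
move_arm([
  [-2, 0, 0, 0, 1],
  [-2, 0, 0, 0, 1],
  [-2, 0, 0, 0, 1],
  [-2, 0, 0, 0, 1],
  [-1, 0, 0, 0, 1],
  [0, 0, 0, 0, 1],
])

```text
time: 6.95
ee_pos: [0.5084, 0.0318, 0.0676]
ee_rot: [0.991, -0.132, 0.0, -0.0]
force: [4.1, 3.5, -3.4]
grip_width: 0.0122
```

```bash
python3 - <<'E'
from h import *
to(-122,15.5,67)
E
```

```text
t 6.95 TCP unit [-237.5   17.8] 67.6 F [ 4.1  3.5 -3.4] w 0.012193836244442957 
 tool shift [115.5   2.5   0.7] spin 0.06 tilt [ 0.001  0.001 -1.   ]
```

Call:
move_arm([
  [-1, 0, 0, 0, 1],
  [-1, 0, 0, 0, 1],
  [0, 0, 0, 0, 1],
])

```text
time: 7.25
ee_pos: [0.5071, 0.0322, 0.0677]
ee_rot: [0.991, -0.132, 0.001, -0.0]
force: [8.0, 3.0, -7.1]
grip_width: 0.0117
```

Call:
move_arm([
  [2, 0, 0, 0, 1],
  [2, 0, 0, 0, 1],
  [2, 0, 0, 0, 1],
  [1, 0, 0, 0, 1],
  [0, 0, 0, 0, -0.3],
  [0, 0, 0, 0, -0.3],
  [0, 0, 0, 0, -0.3],
  [0, 0, 0, 0, -0.3],
])

```text
time: 8.05
ee_pos: [0.5127, 0.0299, 0.0677]
ee_rot: [0.991, -0.132, -0.0, 0.0]
force: [-0.1, 0.3, -0.1]
grip_width: 0.0395
```

Call:
move_arm([
  [0, 0, -30, 0, -0.3],
  [0, 0, -50, 0, -0.3],
  [0, 0, -50, 0, -0.3],
  [-30, 40, 0, 0, -0.3],
  [-30, 40, 0, 0, -0.3],
  [-30, 40, 0, 0, -0.3],
  [-30, 40, 0, 0, -0.3],
  [0, 0, 0, 0, -0.3],
])

```text
time: 8.85
ee_pos: [0.3518, -0.0958, 0.1975]
ee_rot: [0.991, -0.135, -0.0, 0.001]
force: [-0.0, 1.0, 0.7]
grip_width: 0.0603
```

```bash
python3 - <<'E'
from h import *
f=vision.grab_frame("top"); c=cloud(f)
for t in("handle","cartridge_tab","release_top"):
    for d in finder.trace("top",t)[:2]:
        print(t,round(d["score"],2),np.round(d["location"]),toU(ray(f,d["location"],.087)).round(1),c[d["mask"]][:,2].max())
h=f["image"].astype(int); m=(h[...,0]>150)&(h[...,1]>60)&(h[...,1]<150)&(h[...,2]<70); m[:90]=0;m[230:]=0;m[:,:180]=0;m[:,310:]=0
rc=np.argwhere(m); u=toU(ray(f,rc,.090)); print("orange",len(u),u.mean(0),u.min(0),u.max(0),np.median(c[m],0))
cv2.imwrite("pics/d.png",cv2.resize(f["image"][110:240,180:310][...,::-1],(600,600),interpolation=cv2.INTER_CUBIC))
to(-154,16,87)
E
```

```text
handle 0.73 [195. 224.] [[-154.5   13.4]] 1.1677801211760455
cartridge_tab 0.39 [194. 223.] [[-154.2   17.3]] 0.09349683664685848
orange 26 [-143.53333211    5.67068604] [-169.24145105  -85.42343335] [-60.26186334  20.73619341] [0.59092344 0.00958189 0.08948471]
t 9.05 TCP unit [-351.9 -142.4] 198.0 F [0.9 0.2 0.2] w 0.060309876410497856 
 tool shift [ 198.  -158.2  111.2] spin 0.07 tilt [ 0.001  0.    -1.   ]
```

View pics/d.png

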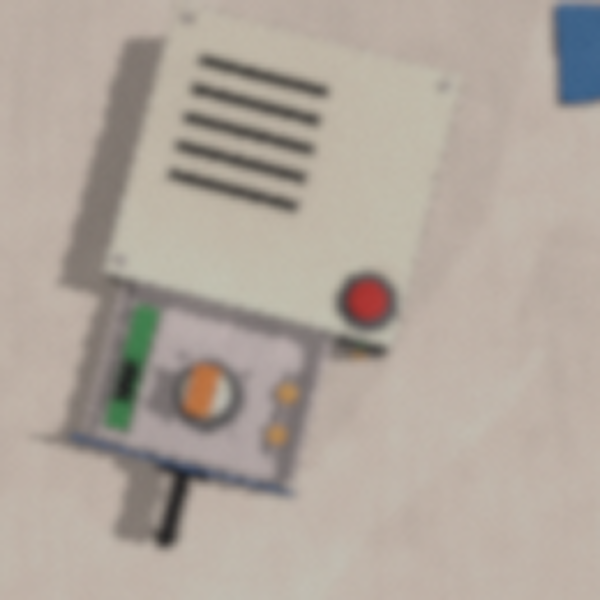

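The chassis is locked out. The tab is at (203,390) in this crop, the fin at (172,505) and the button at (367,300).

```bash
python3 - <<'E'
from h import *
f=vision.grab_frame("top"); h=f["image"].astype(int); c=cloud(f)
m=(h[...,0]>140)&(h[...,0]-h[...,2]>60)&(h[...,1]<170); rc=np.argwhere(m); rc=rc[(abs(rc[:,0]-194.5)<9)&(abs(rc[:,1]-223.5)<7)]
u=toU(ray(f,rc,.090)); print(len(u),u.mean(0),u.min(0),u.max(0))
r=cv2.minAreaRect(u.astype(np.float32)); print(r)
to(-154.5,18,87)
E
```

```text
61 [-153.16164028   16.8711501 ] [-169.24145105    7.99357657] [-136.99321851   25.93538199]
((-153.0920867919922, 17.18602180480957), (17.827665328979492, 32.267051696777344), 88.64032745361328)
t 9.1 TCP unit [-352.  -142.1] 197.8 F [-0.2 -0.8  0.3] w 0.06060521167654179 
 tool shift [ 197.8 -159.6  110.9] spin 0.13 tilt [ 0.  0. -1.]
```

Call:
move_arm([
  [33, -26.5, 0, 0, 0.2],
  [33, -26.5, 0, 0, 0.2],
  [33, -26.5, 0, 0, 0.2],
  [33, -26.5, 0, 0, 0.2],
  [33, -26.5, 0, 0, 0.2],
  [33, -26.5, 0, 0, 0.2],
  [0, 0, 30, 0, 0.2],
  [0, 0, 30, 0, 0.2],
])

```text
time: 9.9
ee_pos: [0.5901, 0.0114, 0.1364]
ee_rot: [0.992, -0.13, 0.0, -0.0]
force: [-0.1, -1.3, -0.4]
grip_width: 0.037
```

Call:
move_arm([
  [0, 0, 20, 0, 0.2],
  [0, 0, 15, 0, 0.2],
  [0, 0, 5, 0, 0.2],
  [0, 0, 0, 0, 0.2],
])

```text
time: 10.3
ee_pos: [0.5877, 0.0093, 0.0969]
ee_rot: [0.991, -0.132, -0.001, 0.0]
force: [-0.4, -0.6, 1.0]
grip_width: 0.0375
```

```bash
python3 - <<'E'
from h import *
to(-153.5,17.5,87)
E
```

```text
t 10.3 TCP unit [-155.   17.] 96.9 F [-0.4 -0.6  1. ] w 0.03750941318342056 
 tool shift [ 1.6 -0.5  9.9] spin 0.12 tilt [-0.001  0.    -1.   ]
```

Call:
move_arm([
  [1.5, -0.5, 5, 0, 0.2],
  [0, 0, 4, 0, 0.2],
  [0, 0, 0, 0, 0.2],
  [0, 0, 0, 0, 1],
  [0, 0, 0, 0, 1],
  [0, 0, 0, 0, 1],
  [0, 0, 0, 0, 1],
  [0, 0, 0, 0, 1],
])

```text
time: 11.1
ee_pos: [0.5897, 0.009, 0.089]
ee_rot: [0.991, -0.132, 0.0, -0.0]
force: [0.9, 3.2, 0.9]
grip_width: 0.0172
```

Call:
move_arm([
  [0, 0, 0, 0, 1],
  [0, 0, 0, 0, 1],
  [0, 0, 0, 0, 1],
])

```text
time: 11.4
ee_pos: [0.5897, 0.009, 0.0889]
ee_rot: [0.991, -0.132, 0.0, -0.0]
force: [0.6, 3.2, 2.1]
grip_width: 0.0169
```

```bash
python3 - <<'E'
from h import *
to(-153.5,17.5,88)
E
```

```text
t 11.4 TCP unit [-153.    17.1] 88.9 F [0.6 3.2 2.1] w 0.01694132637275553 
 tool shift [-0.5 -0.4  0.9] spin 0.07 tilt [ 0.001  0.    -1.   ]
```

Call:
move_arm([
  [0, -0.3, -2, 0, 1],
  [0, 0, -2, 0, 1],
  [0, 0, -1, 0, 1],
  [0, 0, 0, 0, 1],
])

```text
time: 11.8
ee_pos: [0.5893, 0.0091, 0.0931]
ee_rot: [0.991, -0.132, -0.0, -0.0]
force: [3.4, 3.9, -6.5]
grip_width: 0.017
```

```bash
python3 - <<'E'
from h import *
to(-153.5,17.5,88.9)
E
```

```text
t 11.8 TCP unit [-153.4   17.2] 93.1 F [ 3.4  3.9 -6.5] w 0.016977947041388147 
 tool shift [-0.1 -0.3  4.2] spin 0.07 tilt [-0.  0. -1.]
```

Call:
move_arm([
  [0, 0, -2, 0, 1],
  [0, 0, -2, 0, 1],
  [0, 0, -0.4, 0, 1],
  [0, 0, 0, 0, 1],
])

```text
time: 12.2
ee_pos: [0.5885, 0.0093, 0.0964]
ee_rot: [0.991, -0.132, -0.001, -0.0]
force: [4.6, 2.8, -11.7]
grip_width: 0.0171
```

```bash
python3 - <<'E'
from h import *
to(-153.5,17.5,88.9)
f=vision.grab_frame("side"); F=[readout.sense()["force"][2]]
for i in range(3): g=vision.grab_frame("top"); F.append(readout.sense()["force"][2])
print(np.round(F,1))
cv2.imwrite("pics/e.png",np.hstack([cv2.resize(f["image"][150:230,210:290][...,::-1],(400,400)),cv2.resize(g["image"][110:240,180:310][...,::-1],(400,400))]))
E
```

```text
t 12.2 TCP unit [-154.2   17.1] 96.4 F [  4.6   2.8 -11.7] w 0.01712638268634368 
 tool shift [ 0.7 -0.4  7.5] spin 0.07 tilt [-0.002  0.    -1.   ]
[-10.8 -10.4 -10.1 -10.2]
```

View pics/e.png

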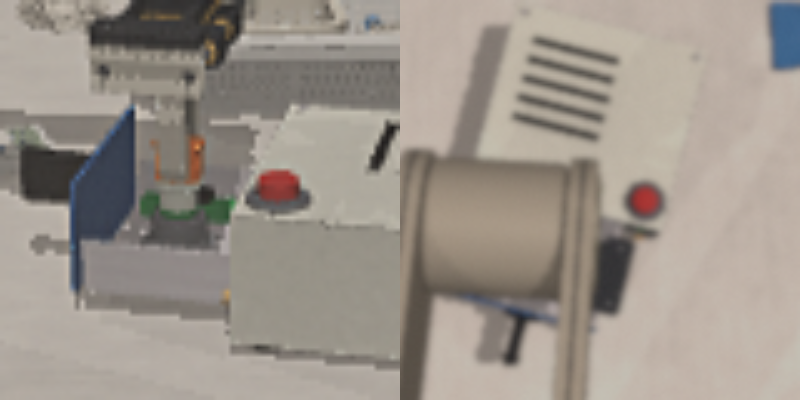

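The side view shows the finger gripping the tab at (180,160), with the collar lifted at (180,195) and green under it, no red. I'll raise a touch more and hold.

Call:
move_arm([
  [0, 0, -0.7, 0, 1],
  [0, 0, 0, 0, 1],
  [0, 0, 0, 0, 1],
  [0, 0, 0, 0, 1],
])

```text
time: 12.8
ee_pos: [0.5883, 0.0093, 0.0968]
ee_rot: [0.991, -0.132, -0.001, -0.0]
force: [4.0, 4.3, -11.3]
grip_width: 0.0171
```

```bash
python3 - <<'E'
from h import *
to(-153.5,17.5,88.9)
E
```

```text
t 12.8 TCP unit [-154.4   17.1] 96.8 F [  4.    4.3 -11.3] w 0.0171159649428975 
 tool shift [ 1.  -0.4  7.9] spin 0.07 tilt [-0.003  0.001 -1.   ]
```

Call:
move_arm([
  [0, 0, -0.2, 0, 1],
  [0, 0, 0, 0, 1],
  [0, 0, 0, 0, 1],
  [0, 0, 0, 0, 1],
  [0, 0, 0, 0, 1],
  [0, 0, 0, 0, 1],
  [0, 0, 0, 0, 1],
  [0, 0, 0, 0, 1],
])

```text
time: 13.6
ee_pos: [0.5883, 0.0093, 0.0969]
ee_rot: [0.991, -0.132, -0.001, -0.0]
force: [5.1, 3.5, -11.6]
grip_width: 0.0171
```

Call:
move_arm([
  [0, 0, 0, 0, 1],
  [0, 0, 0, 0, 1],
  [0, 0, 0, 0, 1],
  [0, 0, 0, 0, 1],
  [0, 0, 0, 0, 1],
])

```text
time: 14.1
ee_pos: [0.5882, 0.0093, 0.0969]
ee_rot: [0.991, -0.132, -0.002, -0.0]
force: [4.5, 3.8, -11.1]
grip_width: 0.0172
```

```bash
python3 - <<'E'
from h import *
F=[]
for i in range(4): f=vision.grab_frame("side"); F.append(readout.sense()["force"][2])
print(np.round(F,1)); to(-153.5,17.5,88.9)
im=f["image"]; cv2.imwrite("pics/e2.png",cv2.resize(im[165:210,225:285][...,::-1],(800,600),interpolation=cv2.INTER_NEAREST))
E
```

```text
[-11.  -11.6 -11.2 -11.3]
t 14.3 TCP unit [-154.5   17.1] 96.9 F [  5.    3.5 -11.3] w 0.01728935276688847 
 tool shift [ 1.  -0.4  8. ] spin 0.07 tilt [-0.003  0.001 -1.   ]
```

View pics/e2.png

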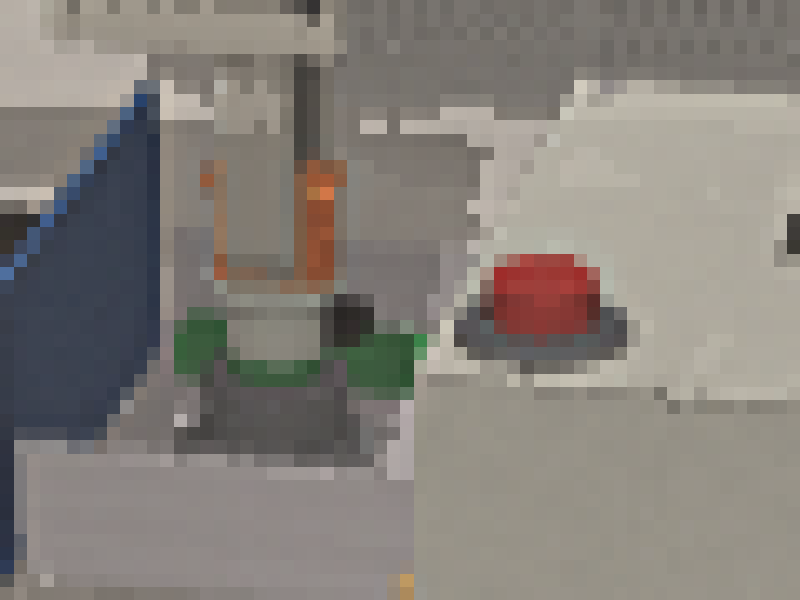

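The green band shows as a strip at (275,375) with no red. The pull was 11 to 12 N for over a second. Now I'll lower it home and let go.

Call:
move_arm([
  [0, 0, 2, 0, 1],
  [0, 0, 2, 0, 1],
  [0, 0, 2, 0, 1],
  [0, 0, 2, 0, 1],
  [0, 0, 1.5, 0, 1],
  [0, 0, 1, 0, 1],
  [0, 0, 0, 0, 1],
])

```text
time: 15.0
ee_pos: [0.5897, 0.009, 0.089]
ee_rot: [0.991, -0.132, 0.0, 0.0]
force: [0.9, 2.9, 0.2]
grip_width: 0.0167
```

Call:
move_arm([
  [0, 0, 0, 0, 0.4],
  [0, 0, 0, 0, 0.3],
  [0, 0, 0, 0, 0.2],
  [0, 0, 0, 0, 0.2],
  [0, 0, 0, 0, 0.2],
  [0, 0, -30, 0, 0.2],
  [0, 0, -40, 0, 0.2],
  [0, 0, -40, 0, 0.2],
])

```text
time: 15.8
ee_pos: [0.5887, 0.009, 0.1989]
ee_rot: [0.991, -0.132, -0.001, 0.0]
force: [0.6, 0.2, 0.8]
grip_width: 0.037
```

```bash
python3 - <<'E'
from h import *
to(-70,-74,160)
f=vision.grab_frame("side"); cv2.imwrite("pics/g.png",cv2.resize(f["image"][165:210,225:285][...,::-1],(800,600),interpolation=cv2.INTER_NEAREST))
E
```

```text
t 15.8 TCP unit [-153.9   16.9] 198.9 F [0.6 0.2 0.8] w 0.03698204448344176 
 tool shift [83.9 91.  38.8] spin 0.06 tilt [-0.002  0.    -1.   ]
```

View pics/g.png

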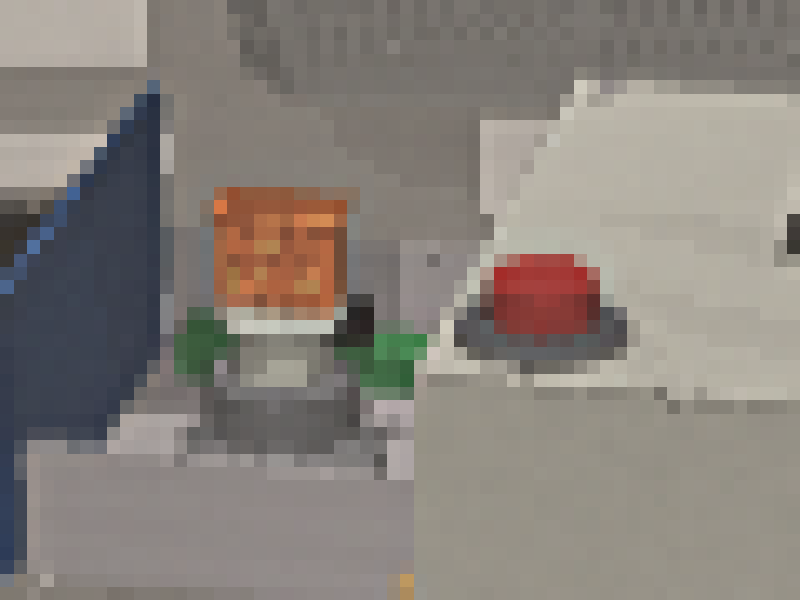

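The cartridge is home: no green on the stem at (275,370), chassis still out. Next is the button, with the fingers shut.

Call:
move_arm([
  [28, 30, 0, 0, 1],
  [28, 30, 0, 0, 1],
  [28, 30.5, 0, 0, 1],
  [0, 0, 20, 0, 1],
  [0, 0, 18, 0, 1],
  [0, 0, 10, 0, 1],
  [0, 0, 5, 0, 1],
  [0, 0, 0, 0, 1],
])

```text
time: 16.65
ee_pos: [0.6465, -0.0999, 0.1448]
ee_rot: [0.991, -0.132, -0.001, -0.0]
force: [0.2, 0.3, 0.0]
grip_width: 0.0005
```

```bash
python3 - <<'E'
from h import *
to(-70,-74.5,135.5)
E
```

```text
t 16.65 TCP unit [-69.6 -73. ] 144.8 F [0.2 0.3 0. ] w 0.0005125394650191248 
 tool shift [-0.4  1.5  9.3] spin 0.09 tilt [-0.001  0.    -1.   ]
```

Call:
move_arm([
  [0, 1.5, 7, 0, 1],
  [0, 0, 3, 0, 1],
  [0, 0, 2, 0, 1],
  [0, 0, 2, 0, 1],
  [0, 0, 2, 0, 1],
  [0, 0, 1, 0, 1],
  [0, 0, 0, 0, 1],
])

```text
time: 17.35
ee_pos: [0.6468, -0.1018, 0.1287]
ee_rot: [0.991, -0.132, 0.0, -0.0]
force: [1.7, 0.4, 2.7]
grip_width: 0.0004
```

Call:
move_arm([
  [0, 0, 1, 0, 1],
  [0, 0, 0.7, 0, 1],
  [0, 0, 0, 0, 1],
])

```text
time: 17.65
ee_pos: [0.6469, -0.1018, 0.1277]
ee_rot: [0.991, -0.132, 0.001, 0.0]
force: [-2.2, 1.3, 7.4]
grip_width: 0.0007
```

```bash
python3 - <<'E'
from h import *
to(-70,-74.5,135.5)
f=vision.grab_frame("side"); cv2.imwrite("pics/i.png",cv2.resize(f["image"][150:225,210:310][...,::-1],(800,600),interpolation=cv2.INTER_NEAREST))
E
```

```text
t 17.65 TCP unit [-68.7 -74.7] 127.7 F [-2.2  1.3  7.4] w 0.0006885448849018792 
 tool shift [-1.3 -0.2 -7.8] spin 0.07 tilt [ 0.001 -0.    -1.   ]
```

View pics/i.png

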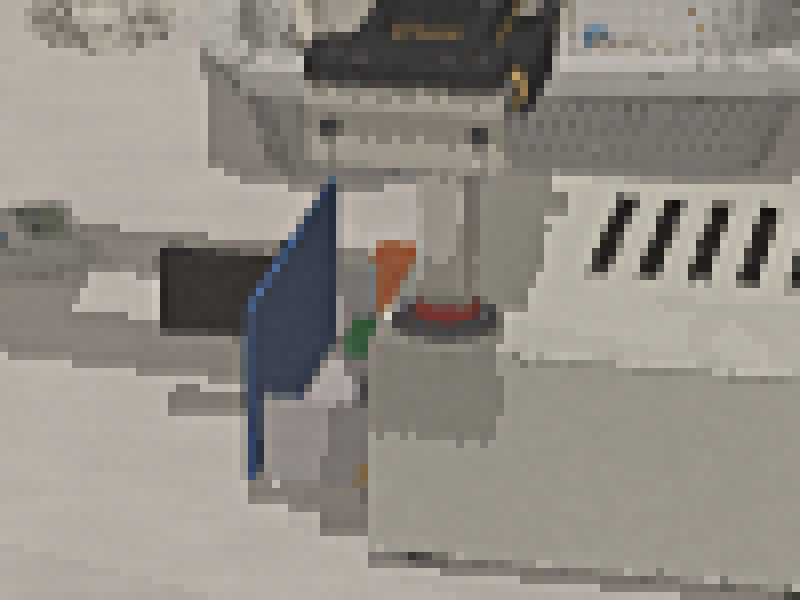

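The button is bottomed and the chassis is running in (panel now at (300,330), already well inward). I'll hold, then lift away.

Call:
move_arm([
  [0, 0, 0, 0, 1],
  [0, 0, 0, 0, 1],
  [0, 0, 0, 0, 1],
  [0, 0, 0, 0, 1],
  [0, 0, 0, 0, 1],
  [0, 0, 0, 0, 1],
  [0, 0, 0, 0, 1],
  [0, 0, 0, 0, 1],
])

```text
time: 18.5
ee_pos: [0.6469, -0.1018, 0.1278]
ee_rot: [0.991, -0.132, 0.001, 0.0]
force: [-1.1, 0.8, 7.4]
grip_width: 0.0002
```

Call:
move_arm([
  [0, 0, -5, 0, 1],
  [0, 0, -30, 0, 1],
  [0, 0, -40, 0, 1],
  [-40, 0, 0, 0, 1],
  [-40, 0, 0, 0, 1],
  [-40, 0, 0, 0, 1],
  [-40, 0, 0, 0, 1],
  [-40, 0, 0, 0, 1],
])

```text
time: 19.3
ee_pos: [0.4514, -0.0489, 0.2009]
ee_rot: [0.991, -0.132, -0.001, -0.0]
force: [-0.3, 0.6, 0.2]
grip_width: 0.0005
```

Call:
move_arm([
  [-20, 30, 0, 0, 1],
  [0, 30, 0, 0, 1],
  [0, 0, 0, 0, 1],
  [0, 0, 0, 0, 1],
  [0, 0, 0, 0, 1],
  [0, 0, 0, 0, 1],
  [0, 0, 0, 0, 1],
])

```text
time: 20.0
ee_pos: [0.4186, -0.1015, 0.2015]
ee_rot: [0.991, -0.131, -0.0, -0.0]
force: [-0.1, -0.4, -0.8]
grip_width: 0.0004
```

```bash
python3 - <<'E'
from h import *
to(-70,-74.5,135.5)
f=vision.grab_frame("side"); g=vision.grab_frame("top"); c=cloud(g); h=g["image"].astype(int)
r,cc=np.nonzero((h.max(-1)<60)); k=(r>178)&(r<215)&(cc>205)&(cc<240); u=toU(ray(g,np.c_[r[k],cc[k]],.082)); print("fin",len(u),u.min(0),u.max(0))
m=(h[...,0]>120)&(h[...,1]<70)&(h[...,2]<70)&(c[...,0]>.55)&(abs(c[...,1]+.1)<.1); print("red z",c[m].mean(0))
cs=cloud(f)
for n,ff,cl in(("top",g,c),("side",f,cs)):
  for t in("sample_cup_0_mid","check_weight_500_mid","timer_mid"):
    for d in finder.trace(n,t)[:1]: print(n,t,round(d["score"],2),np.median(cl[d["mask"]],0).round(3))
cv2.imwrite("pics/k.png",np.hstack([cv2.resize(g["image"][90:220,180:310][...,::-1],(400,400)),cv2.resize(f["image"][140:240,200:300][...,::-1],(400,400))]))
E
```

```text
t 20.0 TCP unit [-289.  -134.4] 201.5 F [-0.1 -0.4 -0.8] w 0.00042661766953878445 
 tool shift [219.2 -59.4  65.9] spin 0.13 tilt [-0.001  0.    -1.   ]
fin 32 [-146.37977273   -0.91009693] [-100.83601447   21.01192038]
red z [ 0.64569862 -0.10278     0.11339263]
top sample_cup_0_mid 0.69 [ 0.55  -0.405  0.04 ]
top check_weight_500_mid 0.23 [0.635 0.    0.081]
top timer_mid 0.92 [0.466 0.231 0.015]
side sample_cup_0_mid 0.92 [ 0.55  -0.424  0.037]
side check_weight_500_mid 0.64 [ 0.648 -0.399  0.028]
side timer_mid 0.43 [0.466 0.214 0.013]
```

View pics/k.png

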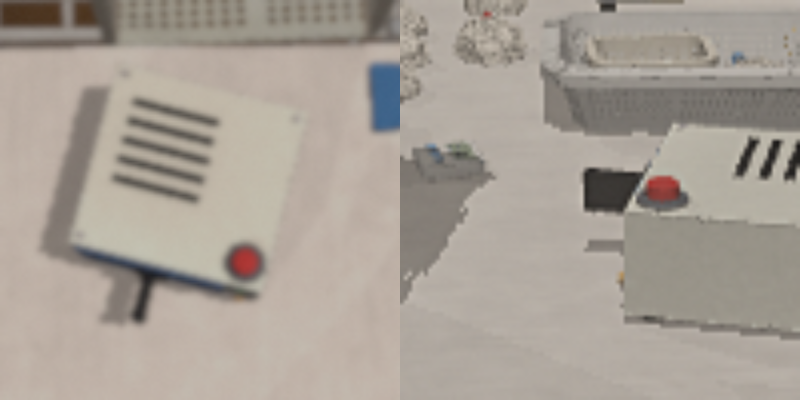

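The chassis is fully home (fin at (142,297), panel flush as at the start), the button is up, the bystanders are unmoved and the arm is clear.

```bash
python3 -c "from cell import ctrl; print(ctrl.sign_off())"
```

```text
the job is handed in; nothing more can be done
None
```

The job is done and handed in at about 20 s of the 64 s allowed.

- **Chassis out:** I pulled the fin to the end stop. Travel was about 115 mm, the force rose to about 8 N at the stop, and the chassis stayed locked out when let go.
- **Tug-check:** I pulled the cartridge up about 8 mm. The wrist sensor read 11.0–11.6 N with no correction for its offset, so a little under 12 N. I held it for about 1.5 s. The green band showed and no red. I then lowered it, and the picture showed it fully home.
- **Release:** I pressed the button to its bottom, about 7.8 mm at 7.4 N, and held it there while the chassis ran home.

The last pictures show the panel flush as at the start, the button up and the arm clear. The cup, the larger brass weight and the timer stand within a few mm of where they began.

One check disagreed: the top camera's weight detection was a low-score false hit on the fin (0.23). The side camera confirmed the weight in place.

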